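# Hang the isolator key in the lockout cabinet

### The job

The battery pack is isolated: draw the orange-handled isolator key straight up out of its grey socket, pass it blade first through the narrow opening in the roof of the red lockout cabinet, and hang it by its eye on the sprung hook inside, behind the hook's upturned tip. Lower it until the hook bears it before you let go: do not let it drop. Do not touch the cabinet itself with the key or the gripper, feel for the hook gently (nobody has measured its height, and it must not be loaded hard), and leave the other things on the bench where they are.

Things in the scene. Friction and masses are not known exactly. Their poses are not given: they have to be found in the camera images.
- cabinet: Red sheet-steel lockout cabinet, fixed to the bench, 120 (x) x 130 (y) x 150 (z) mm, walls, floor and roof 4 mm; origin at the centre of its underside; its front, with a clear window, looks to its own -x. The only way in is a rectangular opening in the roof, edged black: own x from -42 to +26 mm, own y from -23 to +23 mm. Nothing else is inside but the hook rail.
- hook_rail: Rail with a sprung hook, inside the cabinet; origin and axes coincide with the cabinet's. The hook: an 8 mm round bar at y = 0 pointing level to -x, straight from the carriage (x = +30 mm) to x = 0; tip turned up 6 mm, frontmost at x = -8 mm, 14 mm tall in all (from 4 mm below to 10 mm above the bar's axis). Bar's axis 100 to 130 mm above the origin, different each time, not reported.
- hook_mid (a point): Mark on the rail's frame at x = 0, y = 0, z = 115 mm: middle of the hook's height range, not the hook itself. Pushed at its tip the hook gives way to +x by up to 12 mm (1 N to start, then 0.5 N per mm, then a hard stop) and springs back; loaded downwards it sinks 0.4 mm per N, to a hard stop at 3 mm. A blade held lightly against the tip and slid down lets it spring into the eye.
- socket: Grey isolator socket block fixed to the bench, 70 (x) x 80 (y) x 45 (z) mm, origin at the centre of its underside; a slot 35 mm deep in its top holds the key's blade with about 1 mm of play on each side.
- key: Isolator key, 120 to 195 g, 184 mm tall, at first upright in the socket; origin at the centre of the blade's lower end, z up along the key, x across its thickness, alike front and back. Steel blade 6 mm thick (x), 30 mm wide (y), z 0 to 96 mm, with an eye; neck 6 x 20 mm up to z = 136 mm; orange handle 14 mm thick (x), 34 mm wide (y), z 136 to 184 mm.
- key_eye (a point): Centre of the key's eye, 76 mm above the key's origin. The eye runs through the blade along x, 16 mm wide (y) and 20 mm tall (z 66 to 86 mm). The key balances below it, so it hangs upright.
- key_grip (a point): Middle of the orange handle, 161 mm above the key's origin: where to grip it, across its 14 mm thickness (key x).
- flux_bottle: White bottle with a red nozzle, 34 mm wide, 98 mm tall, origin under its middle; leave it alone.
- tape_amber: Amber tape roll lying flat, 60 mm across, 12 mm high; leave it alone.
- busbar: Pale copper bar 18 x 85 x 9 mm lying flat; leave it alone.
- tape_blue: Blue tape roll lying flat, 72 mm across, 19 mm high; leave it alone.

How it is judged (in metres and radians):
On the way, in this order (a step that is already met when the one before it is completed fails the run):
1. the key is drawn clear of its socket (z of key in the frame of socket above 0.05 m), for 0.1 s.
2. the blade is inside the cabinet, through the roof opening (z of key in the frame of cabinet below 0.1 m and x of key in the frame of cabinet between -0.042 and 0.026 m and y of key in the frame of cabinet between -0.023 and 0.023 m), for 0.1 s.
At the end, for the whole second after the job is handed in: The key hangs at rest by its eye on the hook, behind the upturned tip (eye 0 to 28 mm in x and within 12 mm in y in the rail's frame, 87 to 130 mm high), within 0.2 rad of upright, borne by the hook and not leaning on the cabinet (x of key_eye in the frame of hook_rail between 0 and 0.028 m and y of key_eye in the frame of hook_rail between -0.012 and 0.012 m and z of key_eye in the frame of hook_rail between 0.087 and 0.13 m and angle between key's own z axis and vertical below 0.2 rad and linear speed of key below 0.03 m/s and contact force between key and hook_rail above 0.4 N and contact force between key and cabinet below 0.3 N); the robot touches nothing.
It fails at once if the key touches the cabinet itself (over 1 N) (contact force between key and cabinet above 1 N).
It fails at once if the gripper or arm touches the cabinet (over 1 N) (contact force between any of the fingers, the arm and cabinet above 1 N).
It fails at once if the key bears on the hook or its rail with more than 15 N (contact force between key and hook_rail above 15 N).
It fails at once if the key is dropped inside the cabinet (out of the fingers, its lower end below the roof, and faster than 0.25 m/s, as after a fall of over 3 mm) (z of key in the frame of cabinet below 0.1 m and x of key in the frame of cabinet between -0.06 and 0.06 m and y of key in the frame of cabinet between -0.065 and 0.065 m and linear speed of key above 0.25 m/s and contact force between key and the fingers below 0.1 N).
It fails at once if another thing on the bench is moved by more than 10 mm (distance of any of flux_bottle, tape_amber, busbar, tape_blue from where it was at the start of the episode above 0.01 m).
It also fails if it takes over 72 s, if anything falls off the work surface, if the arm or the gripper's body presses on something with over 40 N, if the wrist force passes 120 N, or if a joint passes its speed limit or range.

### The arm

A 6-joint arm with a two-finger parallel gripper is mounted at the origin on a cart in front of the work surface, level with it; the furniture and walls round the work are solid. World frame = base frame: x ahead of the robot, y to its left, z up, the work surface at z = 0. Lengths are in mm, angles in rad, forces in N, time in s.
With the tool pointing down it reaches from about 350 to 975 mm from the base axis. Payload 7.1 kg.
Tool frame: the origin (TCP) lies midway between the tips of the shut fingers; the grasp point (between the pads) lies 19 mm behind it; z points along the fingers, y is the line along which they close (so a half turn about z gives the same grasp; the last joint's range is limited). The gripper opens to 88 mm and grips with 3 to 60 N. Pads are 20 mm wide; open, the fingers measure 115 mm over their backs; the gripper's body (75 mm by 178 mm) begins 61 mm behind the grasp point.
Start: joints at [1.168, 0.423, 1.63, -0, 1.089, -0.019], TCP at [233.997, 579.526, 197.875] pointing down, gripper open.
Joint ranges: [-3, 3], [-0.9, 2.11], [0.09, 2.58], [-1.31, 4.45], [0.11, 2.69], [-2.54, 2.54]. Speed limits (rad/s): [2.39, 2.39, 3.01, 3.14, 3.14, 3.14].

### API

Orientations are given as a rotation vector (axis times angle).
In Python, from workcell import ctrl gives the robot as it stands.
- The arm moves only by the shell command python3 -m inch 'ROWS' [OPENING]. ROWS is JSON, a list of rows, each an object with "xyz": the shift along the tool's x, y, z in mm, a list of three; "rot": the turn, a rotation vector about the tool's x, y, z in rad, a list of three. In form: [{"xyz": [dx, dy, dz], "rot": [ax, ay, az]}, ...]. A call has 1 to 12 rows; each row is the pose to reach, as a shift and turn from the pose commanded when the call began, along the tool's axes at that moment; what a row does not reach only later rows make up. A row lasts 1/12 s, in which the tool goes at most 41.7 mm and 7.16 degrees, less where a joint would pass 70% of its speed; a pose out of reach is approached as far as the arm can. A call with a gripper value outside its range is refused whole. OPENING is the closure in counts, from 0 (fully open) to 255 (shut), set as the call begins (- or left out, the last holds). The fingers move at their own pace and stop on an object; the grip force is fixed at half the most. Time passes only in rows, so rows that repeat a pose let the fingers close. It gives the time, the measured TCP pose, the force, the opening and the grip force at its end, in the units of the state.
- ctrl.get_obs(): the state, without advancing time (a new reading comes with each control period).
- ctrl.get_image(name): name is "scene" or "top"; returns the picture (384x512x3 uint8, red, green, blue); there is no depth.
- ctrl.camera_model(name): a dict with "fx", "fy", "cx", "cy" (pixels), "position" and "attitude" of the camera in the world. Camera axes: x right, y up, looking along -z (the intrinsics and any distortion apply to the point x, -y, -z); pixel columns grow to the right and rows downward; lengths in mm; the calibration is good to about 2 mm. A picture is of the moment at which its call begins. camera_model takes no time and is no camera call.
- ctrl.close_job(): hands the job in; it is judged then, once.
The state is a dict: "t": time; "qpos": joint angles; "qvel": joint speeds; "joint_torque": joint torques, N m; "ee_pos": TCP position; "orientation": TCP orientation; "ft_force": force on the tool from outside, world axes, zero at the start; "moment": the same for the moment, N m; "width": finger opening in mm; "grasp_force": force on a finger pad.
Only numpy, scipy, OpenCV 4.12 (cv2) and the standard library are available. Lean on these libraries where they do the work, as an engineer would, in place of code of your own. Each camera call takes 0.05 s, during which the arm holds its last target. There are 200 camera calls.

## Working session

There is one attempt and no reset: what is moved stays moved. The work goes in short steps, Python scripts to look and compute and a shell command to move; the robot and the scene stay as the last step left them, time stands still between calls to the robot, and variables do not carry over. Pictures are saved under pics/ and viewed, at most 10 in all, crops included, and the job is handed in when it is done.

```bash
mkdir -p pics; ls; python3 - <<'E'
from workcell import ctrl
import cv2,numpy as np
for n in("scene","top"):
    im=ctrl.get_image(n); cv2.imwrite(f"pics/{n}0.png",im[:,:,::-1]); print(n,ctrl.camera_model(n))
o=ctrl.get_obs(); print(o)
E
```

```text
pics
scene {'fx': 382.5961299503664, 'fy': 382.5961299503664, 'cx': 251.0531699260504, 'cy': 187.36304407346785, 'position': array([ -48.30746871, -230.13864316,  872.05587556]), 'attitude': array([ 0.63738851, -0.36542953, -1.0148166 ])}
top {'fx': 376.1724428920265, 'fy': 376.1724428920265, 'cx': 252.32576252039777, 'cy': 189.58351442655635, 'position': array([ 295.85926425,   71.00789067, 1023.94708722]), 'attitude': array([ 0.18480586, -0.17013448, -1.5247509 ])}
{'t': 0.1, 'qpos': array([ 1.16803131e+00,  4.23750878e-01,  1.63057073e+00, -4.11480776e-05,
        1.08859246e+00, -1.89537724e-02]), 'qvel': array([-0.00017499, -0.00159246, -0.00110153, -0.00039094, -0.00035007,
       -0.00066692]), 'joint_torque': array([ 9.49901223e-04, -5.45611060e+01, -2.74325806e+01,  6.45440631e-02,
        1.88633334e-02, -5.63497042e-05]), 'ee_pos': array([233.79638878, 579.0741208 , 197.20473901]), 'orientation': array([-5.99120057e-01, -3.08368961e+00,  2.04152693e-03]), 'ft_force': array([-0.54471166, -0.63449849, -0.92229754]), 'moment': array([-0.03105023,  0.00143743,  0.02212854]), 'grasp_force': 0.0, 'width': 87.60184346111258}
```

View pics/scene0.png

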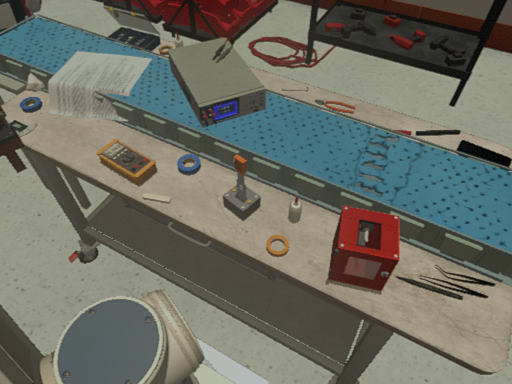

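View pics/top0.png

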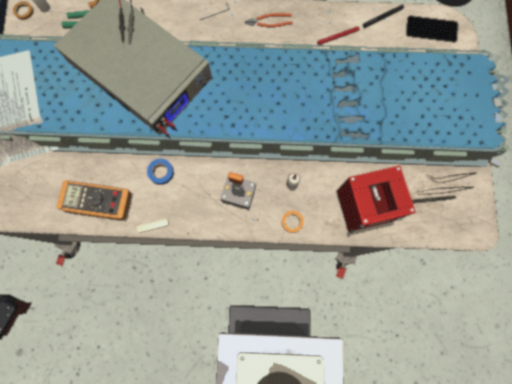

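```bash
cat > h.py <<'E'
import numpy as np,cv2
from scipy.spatial.transform import Rotation as R
from workcell import ctrl
def ray(n,u,v):
    m=ctrl.camera_model(n); d=np.array([(u-m['cx'])/m['fx'],-(v-m['cy'])/m['fy'],-1.])
    return np.array(m['position']),R.from_rotvec(m['attitude']).apply(d)
def onz(n,u,v,z):
    p,d=ray(n,u,v); return p+d*(z-p[2])/d[2]
def proj(n,P):
    m=ctrl.camera_model(n); q=R.from_rotvec(m['attitude']).inv().apply(np.asarray(P,float)-m['position'])
    return np.array([m['cx']+m['fx']*q[...,0]/-q[...,2],m['cy']-m['fy']*q[...,1]/-q[...,2]]).T
def tri(a,b):
    (p,d),(q,e)=ray("scene",*a),ray("top",*b)
    s=np.linalg.lstsq(np.c_[d,-e],q-p,rcond=None)[0]
    A,B=p+s[0]*d,q+s[1]*e
    return (A+B)/2,np.linalg.norm(A-B)
E
python3 - <<'E'
import cv2,numpy as np
s=cv2.imread("pics/scene0.png");t=cv2.imread("pics/top0.png")
def c(im,u,v,w=90,h=65): return cv2.resize(im[v-h//2:v-h//2+h,u-w//2:u-w//2+w],None,fx=4.4,fy=4.4,interpolation=cv2.INTER_CUBIC)
o=np.vstack([np.hstack([c(s,240,185),c(t,238,190)]),np.hstack([c(s,368,240,90,66),c(t,375,197,90,66)])])
cv2.imwrite("pics/c0.png",o);print(o.shape)
E
```

```text
(576, 792, 3)
```

View pics/c0.png

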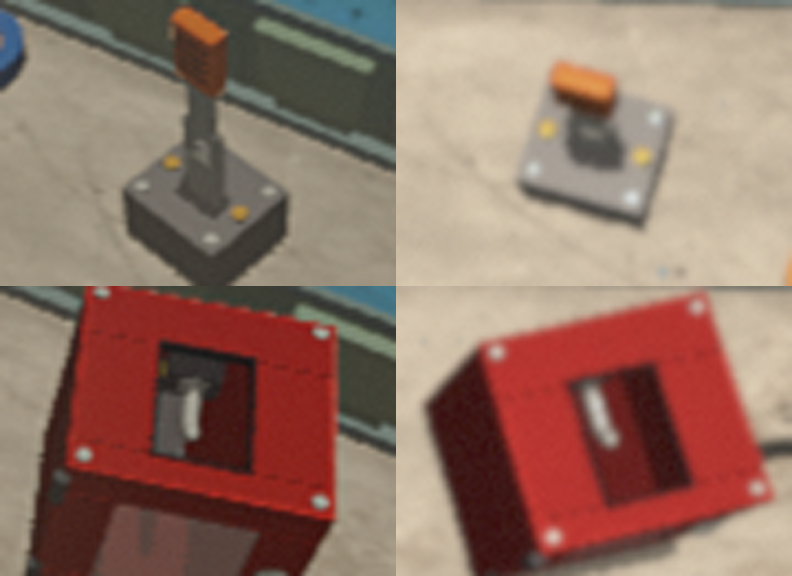

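```bash
cat > m.py <<'E'
from h import *
ims={"scene":cv2.imread("pics/scene0.png"),"top":cv2.imread("pics/top0.png")}
C={"scene":(323,207),"top":(330,164)}
for n in ims:
    u,v=C[n]; im=cv2.resize(ims[n][v:v+66,u:u+95],None,fx=4,fy=4,interpolation=cv2.INTER_CUBIC)
    hsv=cv2.cvtColor(im,cv2.COLOR_BGR2HSV)
    m=((im[:,:,2]>115)&(im[:,:,1]<100)&(im[:,:,0]<100)).astype(np.uint8)
    m=cv2.morphologyEx(m,cv2.MORPH_CLOSE,np.ones((9,9)))
    cs,hi=cv2.findContours(m,cv2.RETR_CCOMP,cv2.CHAIN_APPROX_NONE)
    k=max(range(len(cs)),key=lambda i:cv2.contourArea(cs[i])*(hi[0][i][3]<0))
    holes=[c for i,c in enumerate(cs) if hi[0][i][3]==k]
    hole=max(holes,key=cv2.contourArea)
    for nm,c in(("roof",cs[k]),("hole",hole)):
        h=cv2.convexHull(c); e=.02*cv2.arcLength(h,True)
        q=cv2.approxPolyDP(h,e,True)[:,0]
        px=(q+.5)/4-.5+[u,v]
        P=np.array([onz(n,*p,150) for p in px])
        print(n,nm,px.round(1).tolist()); print(P[:,:2].round(1).tolist(),"mean",P.mean(0).round(1))
        d=np.roll(P,-1,0)-P; print(" len",np.linalg.norm(d,axis=1).round(1),"ang",np.degrees(np.arctan2(d[:,1],d[:,0])).round(1))
ts=lambda x,y:(x/4.4+195-.4,y/4.4+153-.4)
tt=lambda x,y:((x-396)/4.4+193-.4,y/4.4+158-.4)
for a,b in[((172,162),(547,129)),((240,213),(642,156)),((141,186),(533,170)),((270,191),(655,118)),((211,239),(632,198))]:
    print("screw",onz("scene",*ts(*a),45).round(1),onz("top",*tt(*b),45).round(1),tri(ts(*a),tt(*b)))
for n,im in ims.items():
    hsv=cv2.cvtColor(im,cv2.COLOR_BGR2HSV); m=cv2.inRange(hsv,(3,150,90),(16,255,255))
    u,v=(220,145) if n=="scene" else (215,165); m=m[v:v+40,u:u+40]
    y,x=np.nonzero(m); print(n,"handle",x.mean()+u,y.mean()+v,len(x)); 
    if n=="scene":a=(x.mean()+u,y.mean()+v)
    else: print(tri(a,(x.mean()+u,y.mean()+v)))
# hook tip top
us=lambda x,y:(x/4.4+323-.4,(y-286)/4.4+207-.4)
ut=lambda x,y:((x-396)/4.4+330-.4,(y-286)/4.4+164-.4)
print("hooktip",tri(us(190,437),ut(611,444)))
E
python3 m.py
```

```text
scene roof [[341.9, 206.6], [398.4, 215.6], [398.6, 260.1], [338.1, 247.4]]
[[533.9, -143.9], [572.8, -267.5], [457.5, -299.9], [424.5, -176.5]] mean [ 497.2 -221.9  150. ]
 len [129.6 119.7 127.7 114.2] ang [ -72.6 -164.3  105.    16.6]
scene hole [[358.9, 218.6], [381.1, 222.9], [380.1, 249.6], [356.4, 245.1]]
[[520.1, -190.5], [533.4, -238.8], [463.5, -257.9], [449.3, -209.3]] mean [ 491.6 -224.1  150. ]
 len [50.1 72.5 50.7 73.3] ang [ -74.6 -164.7  106.2   14.9]
top roof [[395.9, 166.6], [414.1, 211.6], [392.1, 221.6], [362.9, 224.9], [347.1, 178.9]]
[[567.9, -260.8], [459.2, -298.4], [433.5, -245.8], [423.3, -177.5], [532.8, -142.8]] mean [ 483.3 -225.1  150. ]
 len [115.   58.5  69.1 114.9 123.1] ang [-160.9  116.    98.6   17.6  -73.4]
top hole [[387.9, 181.1], [396.6, 208.9], [377.6, 213.4], [368.9, 185.6]]
[[530.9, -240.0], [464.2, -257.7], [451.7, -212.8], [518.1, -194.3]] mean [ 491.2 -226.2  150. ]
 len [69.  46.7 68.9 47.5] ang [-165.1  105.5   15.5  -74.3]
screw [528.2 156.4  45. ] [526.7 153.   45. ] (array([524.82437823, 153.17252515,  50.65214477]), np.float64(1.689448112918949))
screw [513.2  97.9  45. ] [512.1  94.6  45. ] (array([510.37344957,  95.14071806,  50.17288908]), np.float64(1.8520208822248057))
screw [501.6 163.4  45. ] [500.9 160.1  45. ] (array([499.29317852, 160.42970395,  49.59918189]), np.float64(2.0410058036253895))
screw [537.8  90.   45. ] [536.1  87.6  45. ] (array([534.65815909,  87.85992745,  49.83567814]), np.float64(0.8056445317367701))
screw [486.8 103.4  45. ] [486.   99.5  45. ] (array([484.10712258, 100.29478959,  50.51831421]), np.float64(2.5198448606463044))
scene handle 239.74603174603175 159.23809523809524 63
top handle 235.1875 177.0875 80
(array([514.83550509, 123.23568855, 194.71491651]), np.float64(0.9531604520180601))
hooktip (array([ 490.56055951, -224.23536038,  121.99651713]), np.float64(1.9609339316080887))
```

```bash
cat >> h.py <<'E'
def go(x,y,z,yaw):
    """yaw: direction (deg) of tool y in the world, mod 180"""
    o=ctrl.get_obs(); R0=R.from_rotvec(o['orientation']); best=None
    for k in(0,180):
        a=np.radians(yaw+k); Y=np.array([np.cos(a),np.sin(a),0]); Z=np.array([0,0,-1.]); X=np.cross(Y,Z)
        r=(R0.inv()*R.from_matrix(np.c_[X,Y,Z])).as_rotvec()
        if best is None or np.linalg.norm(r)<np.linalg.norm(best): best=r
    print("t",round(o['t'],2),"pos",o['ee_pos'].round(1),"f",o['ft_force'].round(2),"w",round(o['width'],1),"q6",o['qpos'][5].round(2))
    print("xyz",R0.inv().apply(np.array([x,y,z])-o['ee_pos']).round(1),"rot",best.round(3))
E
python3 -c "
from h import *
go(520,125.5,270,-14.2)
print(R.from_rotvec(ctrl.get_obs()['orientation']).as_matrix().round(3))"
```

```text
t 0.1 pos [233.8 579.1 197.2] f [-0.54 -0.63 -0.92] w 87.6 q6 -0.02
xyz [-435.2 -313.5  -72.4] rot [-1.000e-03  1.000e-03  1.435e+00]
[[-0.927  0.374 -0.   ]
 [ 0.374  0.927 -0.001]
 [-0.    -0.001 -1.   ]]
```

```bash
python3 -m inch '[{"xyz":[-20,-10,-72],"rot":[0,0,0.1]},{"xyz":[-435,-313,-72],"rot":[0,0,1.435]},{"xyz":[-435,-313,-72],"rot":[0,0,1.435]},{"xyz":[-435,-313,-72],"rot":[0,0,1.435]},{"xyz":[-435,-313,-72],"rot":[0,0,1.435]},{"xyz":[-435,-313,-72],"rot":[0,0,1.435]},{"xyz":[-435,-313,-72],"rot":[0,0,1.435]},{"xyz":[-435,-313,-72],"rot":[0,0,1.435]},{"xyz":[-435,-313,-72],"rot":[0,0,1.435]},{"xyz":[-435,-313,-72],"rot":[0,0,1.435]},{"xyz":[-435,-313,-72],"rot":[0,0,1.435]},{"xyz":[-435,-313,-72],"rot":[0,0,1.435]}]' 0; python3 -c "
from h import *
go(520,125.5,270,-14.2)"
```

```text
t: 1.1
ee_pos: [485.4, 180.6, 265.8]
orientation: [-2.485, -1.922, 0.0]
ft_force: [0.6, 1.2, 0.3]
width: 87.6
grasp_force: 0.0
t 1.1 pos [485.4 180.6 265.8] f [0.64 1.23 0.3 ] w 87.6 q6 0.59
xyz [-44.6  47.3  -4.2] rot [-0.     0.    -0.006]
```

```bash
python3 -m inch '[{"xyz":[-30,32,-3],"rot":[0,0,0]},{"xyz":[-30,32,-3],"rot":[0,0,0]},{"xyz":[-30,32,-3],"rot":[0,0,0]},{"xyz":[-30,32,-3],"rot":[0,0,0]},{"xyz":[-30,32,-3],"rot":[0,0,0]}]'; python3 -c "
from h import *
go(520,125.5,270,-14.2)
for n in('scene','top'): cv2.imwrite(f'pics/{n}1.png',ctrl.get_image(n)[:,:,::-1])
s=cv2.imread('pics/scene1.png')[90:230,170:310];t=cv2.imread('pics/top1.png')[120:260,170:310]
cv2.imwrite('pics/c1.png',cv2.resize(np.hstack([s,t]),(800,400),interpolation=2))"
```

```text
t: 1.52
ee_pos: [507.7, 146.6, 268.4]
orientation: [-2.477, -1.931, 0.001]
ft_force: [-0.4, 0.9, -0.1]
width: 87.5
grasp_force: 0.0
t 1.52 pos [507.7 146.6 268.4] f [-0.37  0.87 -0.12] w 87.5 q6 0.5
xyz [-17.5  17.1  -1.6] rot [-0.001  0.     0.001]
```

View pics/c1.png

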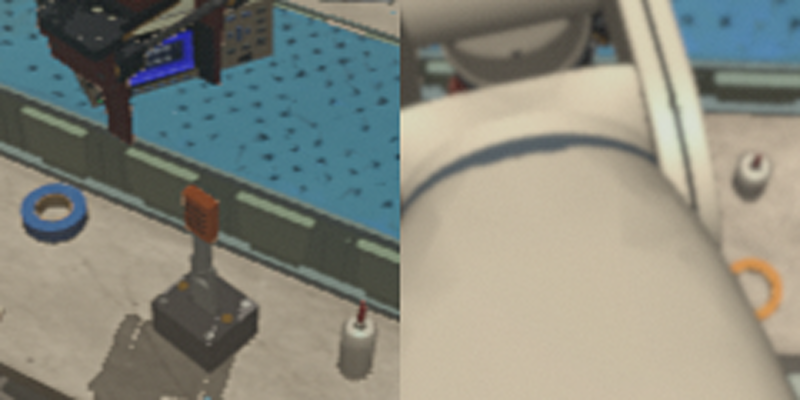

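```bash
python3 -m inch '[{"xyz":[-17.5,17,0],"rot":[0,0,0]},{"xyz":[-17.5,17,0],"rot":[0,0,0]},{"xyz":[-17.5,17,30],"rot":[0,0,0]},{"xyz":[-17.5,17,50],"rot":[0,0,0]},{"xyz":[-17.5,17,50],"rot":[0,0,0]},{"xyz":[-17.5,17,50],"rot":[0,0,0]},{"xyz":[-17.5,17,50],"rot":[0,0,0]}]'; python3 -c "
from h import *
go(520,125.5,158,-14.2)
cv2.imwrite('pics/scene2.png',ctrl.get_image('scene')[:,:,::-1])
s=cv2.imread('pics/scene2.png')[80:230,170:310]
cv2.imwrite('pics/c2.png',cv2.resize(s,None,fx=4,fy=4,interpolation=2))
o=ctrl.get_obs();Rm=R.from_rotvec(o['orientation'])
for y in(-44,0,44):print(proj('scene',o['ee_pos']+Rm.apply([0,y,0])))
h=np.array([520,125.5,0]);c,s=np.cos(np.radians(-14.2)),np.sin(np.radians(-14.2))
for x in(-7,7):
  for y in(-17,17): print('handle top',(np.array(proj('scene',h+[c*x-s*y,s*x+c*y,194]))-[170,80])*4)
"
```

```text
t: 2.2
ee_pos: [521.2, 125.3, 219.8]
orientation: [2.478, 1.931, 0.002]
ft_force: [0.5, 0.6, -0.7]
width: 87.6
grasp_force: 0.0
t 2.2 pos [521.2 125.3 219.8] f [ 0.46  0.57 -0.66] w 87.6 q6 0.46
xyz [-0.2 -1.2 61.8] rot [ 0.001 -0.001  0.001]
[227.34626295 159.30493535]
[240.31995829 149.84072487]
[252.737649   140.78211547]
handle top [292.54322149 330.59381628]
handle top [253.56419081 303.64223826]
handle top [308.37343886 318.68051619]
handle top [269.40698184 292.10028046]
```

View pics/c2.png

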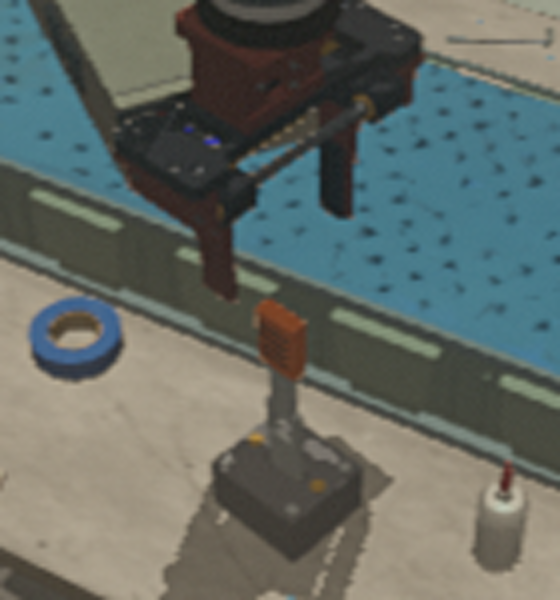

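```bash
python3 -m inch '[{"xyz":[0,-1,25],"rot":[0,0,0]},{"xyz":[0,-1,45],"rot":[0,0,0]},{"xyz":[0,-1,62],"rot":[0,0,0]},{"xyz":[0,-1,62],"rot":[0,0,0]},{"xyz":[0,-1,62],"rot":[0,0,0]},{"xyz":[0,-1,62],"rot":[0,0,0]}]' && python3 -m inch '[{"xyz":[0,0,0],"rot":[0,0,0]},{"xyz":[0,0,0],"rot":[0,0,0]},{"xyz":[0,0,0],"rot":[0,0,0]},{"xyz":[0,0,0],"rot":[0,0,0]},{"xyz":[0,0,0],"rot":[0,0,0]},{"xyz":[0,0,0],"rot":[0,0,0]},{"xyz":[0,0,0],"rot":[0,0,0]},{"xyz":[0,0,0],"rot":[0,0,0]},{"xyz":[0,0,0],"rot":[0,0,0]},{"xyz":[0,0,0],"rot":[0,0,0]},{"xyz":[0,0,0],"rot":[0,0,0]},{"xyz":[0,0,0],"rot":[0,0,0]}]' 255; python3 -c "
from h import *
go(520,125.5,158,-14.2)"
```

```text
t: 2.75
ee_pos: [521.0, 125.1, 158.4]
orientation: [2.478, 1.929, 0.003]
ft_force: [0.0, 0.4, 0.8]
width: 87.8
grasp_force: 0.0
t: 3.75
ee_pos: [519.8, 124.7, 156.8]
orientation: [-2.479, -1.93, 0.0]
ft_force: [-0.3, 0.2, 1.0]
width: 13.6
grasp_force: 30.0
t 3.75 pos [519.8 124.7 156.8] f [-0.28  0.18  1.03] w 13.6 q6 0.46
xyz [ 0.8  0.  -1.2] rot [-0.  0. -0.]
```

```bash
python3 -m inch '[{"xyz":[0,0,-5],"rot":[0,0,0]},{"xyz":[0,0,-15],"rot":[0,0,0]},{"xyz":[0,0,-30],"rot":[0,0,0]},{"xyz":[0,0,-50],"rot":[0,0,0]},{"xyz":[0,0,-75],"rot":[0,0,0]},{"xyz":[0,0,-100],"rot":[0,0,0]},{"xyz":[0,0,-125],"rot":[0,0,0]},{"xyz":[0,0,-150],"rot":[0,0,0]},{"xyz":[0,0,-170],"rot":[0,0,0]},{"xyz":[0,0,-185],"rot":[0,0,0]},{"xyz":[0,0,-185],"rot":[0,0,0]},{"xyz":[0,0,-185],"rot":[0,0,0]}]'; python3 -c "
from h import *
c,s=np.cos(np.radians(15.2)),np.sin(np.radians(15.2))
go(499.1-22*c,-223.1-22*s,345,15.2)"
```

```text
t: 4.75
ee_pos: [520.0, 124.8, 342.8]
orientation: [2.478, 1.929, 0.003]
ft_force: [-1.1, -0.2, -0.6]
width: 13.8
grasp_force: 30.0
t 4.75 pos [520.  124.8 342.8] f [-1.14 -0.22 -0.62] w 13.8 q6 0.46
xyz [-353.2   45.9   -2.5] rot [ 0.002 -0.    -0.513]
```

```bash
python3 -m inch '[{"xyz":[-10,1,0],"rot":[0,0,0]},{"xyz":[-30,4,-1],"rot":[0,0,-0.04]},{"xyz":[-60,8,-2],"rot":[0,0,-0.09]},{"xyz":[-90,12,-2],"rot":[0,0,-0.13]},{"xyz":[-120,16,-2],"rot":[0,0,-0.17]},{"xyz":[-150,20,-2],"rot":[0,0,-0.22]},{"xyz":[-180,23,-2],"rot":[0,0,-0.26]},{"xyz":[-210,27,-2],"rot":[0,0,-0.31]},{"xyz":[-240,31,-2],"rot":[0,0,-0.35]},{"xyz":[-270,35,-2],"rot":[0,0,-0.4]},{"xyz":[-300,39,-2],"rot":[0,0,-0.44]},{"xyz":[-320,42,-2],"rot":[0,0,-0.48]}]'; python3 -c "
from h import *
c,s=np.cos(np.radians(15.2)),np.sin(np.radians(15.2))
go(499.1-22*c,-223.1-22*s,345,15.2)"
```

```text
t: 5.75
ee_pos: [480.2, -198.3, 342.2]
orientation: [-1.947, -2.462, 0.002]
ft_force: [-0.1, 0.1, -1.4]
width: 13.8
grasp_force: 30.0
t 5.75 pos [ 480.2 -198.3  342.2] f [-0.13  0.07 -1.36] w 13.8 q6 -0.65
xyz [-29.2  -9.3  -2.8] rot [-0.003 -0.001 -0.033]
```

```bash
python3 -m inch '[{"xyz":[-15,-5,-1],"rot":[0,0,-0.02]},{"xyz":[-29,-9,-2],"rot":[0,0,-0.033]},{"xyz":[-29,-9,-2],"rot":[0,0,-0.033]},{"xyz":[-29,-9,-2],"rot":[0,0,-0.033]},{"xyz":[-29,-9,-2],"rot":[0,0,-0.033]},{"xyz":[-29,-9,-2],"rot":[0,0,-0.033]}]'; python3 -c "
from h import *
c,s=np.cos(np.radians(15.2)),np.sin(np.radians(15.2))
go(499.1-22*c,-223.1-22*s,345,15.2)
for n in('scene','top'): cv2.imwrite(f'pics/{n}3.png',ctrl.get_image(n)[:,:,::-1])
s=cv2.imread('pics/scene3.png')[130:270,310:450];t=cv2.imread('pics/top3.png')[100:240,310:450]
cv2.imwrite('pics/c3.png',cv2.resize(np.hstack([s,t]),(800,400),interpolation=2))"
```

```text
t: 6.25
ee_pos: [479.6, -225.4, 345.2]
orientation: [-1.907, -2.495, 0.0]
ft_force: [0.2, 0.1, -1.4]
width: 13.4
grasp_force: 30.0
t 6.25 pos [ 479.6 -225.4  345.2] f [ 0.2   0.08 -1.44] w 13.4 q6 -0.73
xyz [-2.9 -2.6  0.2] rot [-0.001 -0.001  0.   ]
```

View pics/c3.png

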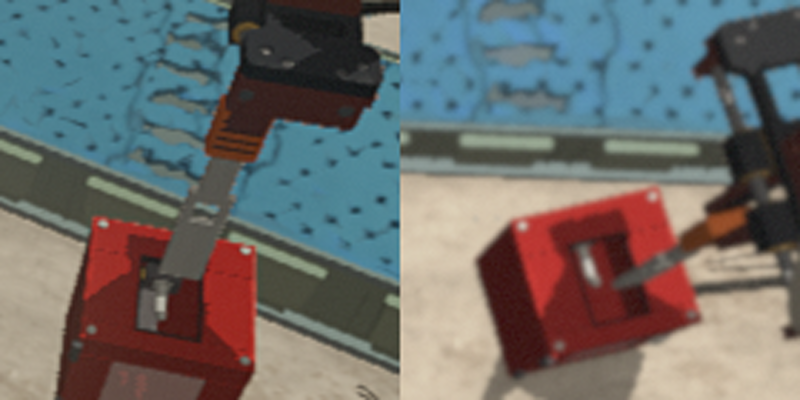

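```bash
python3 -c "
from h import *
o=ctrl.get_obs(); a=np.radians(15.2); X=np.array([np.cos(a),np.sin(a),0]);Y=np.array([-np.sin(a),np.cos(a),0])
b=o['ee_pos']*[1,1,0]+[0,0,198.4]
for n,off in(('scene',(310,130,0)),('top',(310,100,400))):
  pts=[b+15*Y,b-15*Y]+[b+y*Y+np.array([0,0,136]) for y in(17,-17)]
  print(n,[((p-off[:2])*400/140+[off[2],0]).round(0).tolist() for p in proj(n,np.array(pts))])
im=[cv2.imread('pics/scene3.png')[205:240,360:390],cv2.imread('pics/top3.png')[170:215,375:425]]
im=[cv2.resize(i,(400,400*i.shape[0]//i.shape[1]),interpolation=2)[:360] for i in im]
cv2.imwrite('pics/c4.png',np.hstack(im))"
```

```text
scene [[160.0, 268.0], [201.0, 277.0], [203.0, 148.0], [257.0, 158.0]]
top [[609.0, 283.0], [646.0, 275.0], [676.0, 242.0], [725.0, 231.0]]
```

View pics/c4.png

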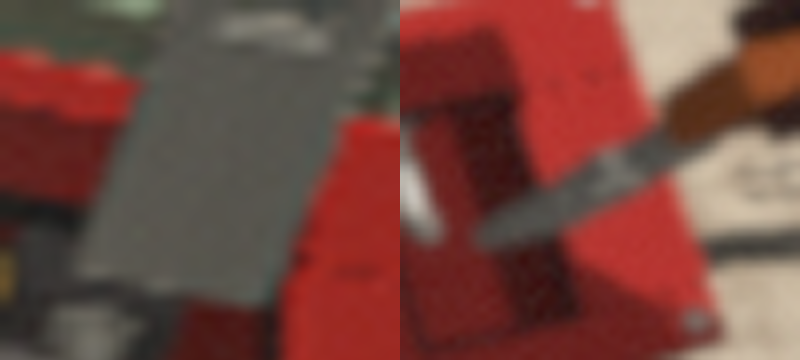

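```bash
python3 -c "
from h import *
go(477,-228.2,275,15.2)"; python3 -m inch '[{"xyz":[-3.3,-1.8,0],"rot":[0,0,0]},{"xyz":[-3.3,-1.8,0],"rot":[0,0,0]},{"xyz":[-3.3,-1.8,0],"rot":[0,0,0]},{"xyz":[-3.3,-1.8,10],"rot":[0,0,0]},{"xyz":[-3.3,-1.8,25],"rot":[0,0,0]},{"xyz":[-3.3,-1.8,35],"rot":[0,0,0]},{"xyz":[-3.3,-1.8,40],"rot":[0,0,0]},{"xyz":[-3.3,-1.8,40],"rot":[0,0,0]},{"xyz":[-3.3,-1.8,40],"rot":[0,0,0]}]'; python3 -c "
from h import *
go(477,-228.2,275,15.2)
for n in('scene','top'): cv2.imwrite(f'pics/{n}5.png',ctrl.get_image(n)[:,:,::-1])
s=cv2.imread('pics/scene5.png')[205:265,335:400];t=cv2.imread('pics/top5.png')[163:223,350:415]
cv2.imwrite('pics/c5.png',cv2.resize(np.hstack([s,t]),(780,360),interpolation=2))"
```

```text
t 6.35 pos [ 479.9 -225.3  345.6] f [-0.28  0.46 -1.68] w 13.6 q6 -0.73
xyz [-2.  -3.5 70.6] rot [-0.    -0.     0.001]
t: 7.1
ee_pos: [479.0, -229.7, 305.6]
orientation: [-1.908, -2.495, 0.0]
ft_force: [-0.8, -0.5, -1.6]
width: 13.9
grasp_force: 30.0
t 7.1 pos [ 479.  -229.7  305.6] f [-0.83 -0.48 -1.61] w 13.9 q6 -0.73
xyz [ 2.  -1.6 30.6] rot [-0. -0. -0.]
```

View pics/c5.png

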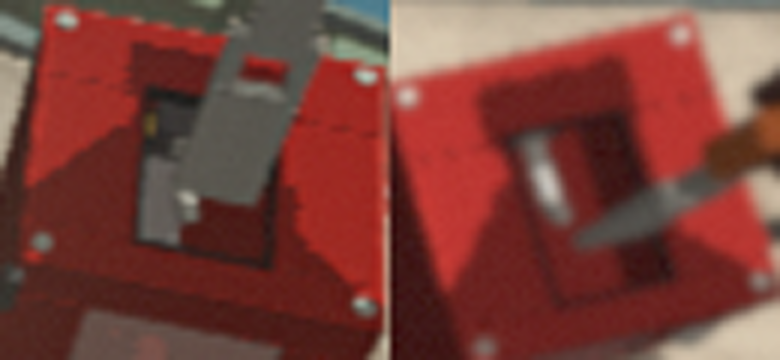

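```bash
python3 -c "
from h import *
a=np.radians(15.2);X=np.array([np.cos(a),np.sin(a)]);Y=np.array([-np.sin(a),np.cos(a)])
for n,uv,h in(('scene',(365-.4,236.7-.4),(490.6,-224.1)),('scene',(378-.4,239.2-.4),(490.6,-224.1)),('top',(380.8-.4,203-.4),(491.2,-226.2))):
  P=onz(n,*uv,158.8)[:2]; d=P-h; print(n,P,'cab x',d@X-8,'y',d@Y)
"
```

```text
scene [ 473.60572285 -217.71862121] cab x -22.726629299967506 y 10.61385136079995
scene [ 481.19017154 -244.58588507] cab x -22.451817052935077 y -17.302061802003372
top [ 475.96501975 -217.27809838] cab x -20.362781174914495 y 12.60422918690173
```

```bash
python3 -m inch '[{"xyz":[3,-2,0],"rot":[0,0,0]},{"xyz":[3,-2,0],"rot":[0,0,0]},{"xyz":[3,-2,0],"rot":[0,0,0]},{"xyz":[3,-2,10],"rot":[0,0,0]},{"xyz":[3,-2,22],"rot":[0,0,0]},{"xyz":[3,-2,34],"rot":[0,0,0]},{"xyz":[3,-2,46],"rot":[0,0,0]},{"xyz":[3,-2,58],"rot":[0,0,0]},{"xyz":[3,-2,70],"rot":[0,0,0]},{"xyz":[3,-2,79],"rot":[0,0,0]},{"xyz":[3,-2,79],"rot":[0,0,0]},{"xyz":[3,-2,79],"rot":[0,0,0]}]'; cat > f.py <<'E'
from h import *
# cabinet-frame readout
o=ctrl.get_obs();a=np.radians(15.2);Q=np.array([[np.cos(a),np.sin(a),0],[-np.sin(a),np.cos(a),0],[0,0,1]])
p=Q@(o['ee_pos']-[498.9,-221.3,146.8]); print("t %.2f"%o['t'],"key cab",p.round(1),"F cab",(Q@o['ft_force']).round(2),"M cab",(Q@o['moment']).round(3))
E
python3 f.py
```

```text
t: 8.2
ee_pos: [476.1, -227.3, 226.3]
orientation: [-1.908, -2.495, 0.0]
ft_force: [0.0, 0.4, -0.7]
width: 13.7
grasp_force: 30.0
t 8.20 key cab [-23.6   0.2  79.5] F cab [ 0.12  0.38 -0.68] M cab [-0.088  0.05   0.008]
```

```bash
python3 -m inch '[{"xyz":[0,3,0],"rot":[0,0,0]},{"xyz":[0,6,0],"rot":[0,0,0]},{"xyz":[0,9,0],"rot":[0,0,0]},{"xyz":[0,9,0],"rot":[0,0,0]},{"xyz":[0,9,0],"rot":[0,0,0]},{"xyz":[0,9,0],"rot":[0,0,0]}]' >/dev/null; python3 f.py
for i in 1 2 3 4 5; do python3 -m inch '[{"xyz":[0,1.5,0],"rot":[0,0,0]},{"xyz":[0,1.5,0],"rot":[0,0,0]},{"xyz":[0,1.5,0],"rot":[0,0,0]}]' >/dev/null;python3 f.py; done
```

```text
t 8.70 key cab [-14.3   0.1  80.2] F cab [-0.38  0.96 -1.98] M cab [-0.05   0.071 -0.012]
t 8.95 key cab [-12.8   0.   80. ] F cab [-0.42  0.22 -1.64] M cab [ 0.077  0.083 -0.008]
t 9.20 key cab [-11.3   0.   80. ] F cab [ 0.01  0.36 -0.47] M cab [-0.047  0.053  0.006]
t 9.45 key cab [-10.    0.1  79.9] F cab [-1.35 -0.72 -1.1 ] M cab [ 0.04   0.349 -0.016]
t 9.70 key cab [-8.6  0.1 79.9] F cab [-2.05  0.71 -1.33] M cab [-0.017  0.58   0.042]
t 9.95 key cab [-7.   0.1 79.9] F cab [-2.41 -0.46 -1.24] M cab [ 0.012  0.687 -0.018]
```

```bash
python3 -m inch '[{"xyz":[0,0,2],"rot":[0,0,0]},{"xyz":[0,0,4],"rot":[0,0,0]},{"xyz":[0,0,6],"rot":[0,0,0]},{"xyz":[0,0,8],"rot":[0,0,0]},{"xyz":[0,0,10],"rot":[0,0,0]},{"xyz":[0,0,12],"rot":[0,0,0]},{"xyz":[0,0,14],"rot":[0,0,0]},{"xyz":[0,0,16],"rot":[0,0,0]},{"xyz":[0,0,16],"rot":[0,0,0]}]' >/dev/null; python3 f.py
for i in 1 2 3 4 5 6; do python3 -m inch '[{"xyz":[0,0,0.8],"rot":[0,0,0]},{"xyz":[0,0,1.5],"rot":[0,0,0]},{"xyz":[0,0,1.5],"rot":[0,0,0]},{"xyz":[0,0,1.5],"rot":[0,0,0]}]' >/dev/null;python3 f.py; done
```

```text
t 10.70 key cab [-7.1  0.2 63.5] F cab [-2.27  0.8  -2.28] M cab [-0.113  0.743  0.032]
t 11.03 key cab [-7.   0.1 62.4] F cab [-2.25 -0.92 -2.2 ] M cab [-0.057  0.733 -0.033]
t 11.37 key cab [-6.7 -0.  61.2] F cab [-2.01  0.33 -0.24] M cab [ 0.017  0.786 -0.032]
t 11.70 key cab [-6.8 -0.  59.5] F cab [-1.56 -1.59 -0.67] M cab [-0.161  0.723  0.053]
t 12.03 key cab [-6.9  0.1 57.9] F cab [-2.61 -0.27 -1.28] M cab [-0.091  0.699 -0.032]
t 12.37 key cab [-7.   0.1 56.3] F cab [-1.81  0.04 -1.66] M cab [-0.1   0.7  -0.02]
t 12.70 key cab [-6.9  0.1 54.9] F cab [-2.42 -0.03 -1.9 ] M cab [-0.011  0.709  0.   ]
```

```bash

for i in 1 2 3 4 5 6; do python3 -m inch '[{"xyz":[0,0,0.8],"rot":[0,0,0]},{"xyz":[0,0,1.5],"rot":[0,0,0]},{"xyz":[0,0,1.5],"rot":[0,0,0]},{"xyz":[0,0,1.5],"rot":[0,0,0]}]' >/dev/null;python3 f.py; done
```

```text
t 13.03 key cab [-6.9  0.1 53.4] F cab [-1.72  0.11 -1.45] M cab [-0.086  0.712 -0.025]
t 13.37 key cab [-6.9  0.1 51.9] F cab [-2.26 -0.75 -1.65] M cab [-0.122  0.671  0.059]
t 13.70 key cab [-6.9  0.1 50.3] F cab [-2.52 -0.16 -1.43] M cab [-0.038  0.609 -0.022]
t 14.03 key cab [-6.8  0.1 49. ] F cab [-1.07 -0.41 -2.06] M cab [-0.046  0.503 -0.003]
t 14.37 key cab [-6.8  0.  47.5] F cab [-1.13  0.39 -1.83] M cab [-0.025  0.454 -0.003]
t 14.70 key cab [-6.7 -0.  46. ] F cab [-0.19 -0.07 -1.84] M cab [-0.053  0.183 -0.022]
```

```bash

for i in 1 2; do python3 -m inch '[{"xyz":[0,0,0.8],"rot":[0,0,0]},{"xyz":[0,0,1.2],"rot":[0,0,0]},{"xyz":[0,0,1.2],"rot":[0,0,0]},{"xyz":[0,0,1.2],"rot":[0,0,0]}]' >/dev/null;python3 f.py; done
```

```text
t 15.03 key cab [-6.7 -0.  44.8] F cab [ 0.31 -0.15 -1.13] M cab [-0.003  0.124 -0.005]
t 15.37 key cab [-6.9  0.1 43.6] F cab [ 0.47  0.1  -1.2 ] M cab [-0.05   0.05  -0.008]
```

```bash
python3 -m inch '[{"xyz":[0,0,0.6],"rot":[0,0,0]},{"xyz":[0,1,0.6],"rot":[0,0,0]},{"xyz":[0,2,0.6],"rot":[0,0,0]},{"xyz":[0,2,0.6],"rot":[0,0,0]},{"xyz":[0,2,0.6],"rot":[0,0,0]}]' >/dev/null;python3 f.py; 
for i in 1 2; do python3 -m inch '[{"xyz":[0,1,0],"rot":[0,0,0]},{"xyz":[0,2,0],"rot":[0,0,0]},{"xyz":[0,2,0],"rot":[0,0,0]},{"xyz":[0,2,0],"rot":[0,0,0]}]' >/dev/null;python3 f.py; done
```

```text
t 15.78 key cab [-4.8  0.1 43. ] F cab [ 0.86 -0.14 -1.49] M cab [-0.045  0.091 -0.028]
t 16.12 key cab [-2.8  0.1 42.9] F cab [-0.28  0.01 -2.34] M cab [-0.033  0.061  0.01 ]
t 16.45 key cab [-0.8  0.1 42.9] F cab [-0.37 -0.28 -2.73] M cab [ 0.022  0.098 -0.03 ]
```

```bash

for i in 1 2 3 4 5; do python3 -m inch '[{"xyz":[0,1.2,0],"rot":[0,0,0]},{"xyz":[0,2.3,0],"rot":[0,0,0]},{"xyz":[0,2.3,0],"rot":[0,0,0]},{"xyz":[0,2.3,0],"rot":[0,0,0]}]' >/dev/null;python3 f.py; done
```

```text
t 16.78 key cab [ 1.5  0.  43. ] F cab [ 0.44  0.16 -2.67] M cab [-0.059  0.132 -0.028]
t 17.12 key cab [ 3.8  0.1 43. ] F cab [-0.36 -0.26 -2.72] M cab [-0.06   0.235  0.012]
t 17.45 key cab [ 6.1  0.  43. ] F cab [-0.91  0.83 -2.  ] M cab [-0.045  0.282  0.011]
t 17.78 key cab [ 8.4  0.1 43. ] F cab [-0.44  0.68 -3.57] M cab [-0.055  0.335 -0.042]
t 18.12 key cab [10.8  0.1 43. ] F cab [-0.32 -0.38 -2.79] M cab [-0.006  0.272 -0.012]
```

```bash

for i in 1 2 3 4; do python3 -m inch '[{"xyz":[0,0,1],"rot":[0,0,0]},{"xyz":[0,0,2],"rot":[0,0,0]},{"xyz":[0,0,2],"rot":[0,0,0]},{"xyz":[0,0,2],"rot":[0,0,0]}]' >/dev/null;python3 f.py; done
```

```text
t 18.45 key cab [10.9 -0.1 41.2] F cab [-0.23 -0.06 -2.03] M cab [-0.079  0.049  0.044]
t 18.78 key cab [10.6  0.1 38.9] F cab [-0.6  -0.65 -1.27] M cab [-0.066  0.095 -0.02 ]
t 19.12 key cab [10.6  0.1 36.9] F cab [-0.6  -0.1  -1.42] M cab [-0.071  0.106 -0.036]
t 19.45 key cab [10.6  0.1 34.9] F cab [ 0.29  0.23 -1.32] M cab [-0.06   0.091 -0.013]
```

```bash

for i in 1 2 3 4 5 6 7; do python3 -m inch '[{"xyz":[0,0,0.6],"rot":[0,0,0]},{"xyz":[0,0,0.6],"rot":[0,0,0]},{"xyz":[0,0,0.6],"rot":[0,0,0]}]' >/dev/null;python3 f.py; done
```

```text
t 19.70 key cab [10.6  0.  34.4] F cab [ 0.1  -0.89 -1.27] M cab [ 0.008  0.017 -0.038]
t 19.95 key cab [10.6  0.1 33.8] F cab [-0.45  0.67 -1.26] M cab [-0.065  0.054  0.018]
t 20.20 key cab [10.7  0.1 33.2] F cab [-0.18 -0.91 -2.61] M cab [-0.04   0.07   0.039]
t 20.45 key cab [10.6  0.1 32.6] F cab [ 0.08 -0.47 -1.29] M cab [-0.046  0.093  0.027]
t 20.70 key cab [10.6  0.1 32. ] F cab [-0.57  0.82 -0.72] M cab [-0.094  0.043  0.006]
t 20.95 key cab [10.6  0.1 31.4] F cab [ 0.49 -0.65 -0.53] M cab [0.026 0.068 0.003]
t 21.20 key cab [10.6  0.1 30.8] F cab [ 0.04  1.02 -0.96] M cab [-0.031  0.071  0.024]
```

```bash

for i in 1 2 3; do python3 -m inch '[{"xyz":[0,0,0.4],"rot":[0,0,0]},{"xyz":[0,0,0.4],"rot":[0,0,0]},{"xyz":[0,0,0.4],"rot":[0,0,0]}]' >/dev/null;python3 f.py;python3 -m inch '[{"xyz":[0,0,0],"rot":[0,0,0]}]' >/dev/null;python3 f.py; done
```

```text
t 21.45 key cab [10.6  0.1 30.4] F cab [ 0.55 -0.54 -1.48] M cab [-0.054  0.067 -0.018]
t 21.53 key cab [10.7  0.  30.4] F cab [-0.49 -0.91 -0.83] M cab [-0.057  0.012 -0.034]
t 21.78 key cab [10.7 -0.  30. ] F cab [ 0.01 -0.13 -0.83] M cab [-0.023  0.117  0.044]
t 21.87 key cab [10.7  0.  30. ] F cab [ 0.02  0.25 -1.35] M cab [0.015 0.036 0.03 ]
t 22.12 key cab [10.7  0.  29.7] F cab [ 0.12 -0.78  0.23] M cab [-0.041  0.073 -0.005]
t 22.20 key cab [10.7 -0.  29.7] F cab [-0.13 -0.01 -0.78] M cab [-0.021  0.115 -0.056]
```

```bash

for i in 1 2 3 4; do python3 -m inch '[{"xyz":[0,0,0.5],"rot":[0,0,0]},{"xyz":[0,0,0.5],"rot":[0,0,0]},{"xyz":[0,0,0.5],"rot":[0,0,0]}]' >/dev/null;python3 f.py;python3 -m inch '[{"xyz":[0,0,0],"rot":[0,0,0]}]' >/dev/null;python3 f.py; done
```

```text
t 22.45 key cab [10.7 -0.  29.2] F cab [-0.41  0.45  0.58] M cab [-0.005  0.132  0.005]
t 22.53 key cab [10.7 -0.  29.2] F cab [-0.61 -0.35 -0.  ] M cab [-0.057  0.069 -0.022]
t 22.78 key cab [10.7 -0.  28.7] F cab [-0.78  0.52  1.65] M cab [0.028 0.076 0.01 ]
t 22.87 key cab [10.7 -0.  28.7] F cab [-0.14 -0.21  2.14] M cab [0.013 0.09  0.006]
t 23.12 key cab [10.8 -0.  28.2] F cab [ 0.15 -0.37  3.28] M cab [ 0.002  0.138 -0.006]
t 23.20 key cab [10.7 -0.  28.2] F cab [-0.04 -0.16  2.65] M cab [-0.021  0.14   0.028]
t 23.45 key cab [10.8 -0.  27.7] F cab [-0.04 -0.14  4.74] M cab [0.034 0.084 0.014]
t 23.53 key cab [10.7 -0.  27.7] F cab [-0.41  0.63  4.72] M cab [-0.022  0.063 -0.023]
```

```bash
python3 -m inch '[{"xyz":[0,0,-0.7],"rot":[0,0,0]},{"xyz":[0,0,-1.3],"rot":[0,0,0]},{"xyz":[0,0,-1.3],"rot":[0,0,0]},{"xyz":[0,0,-1.3],"rot":[0,0,0]}]' >/dev/null;python3 f.py;  python3 -m inch '[{"xyz":[0,0,0],"rot":[0,0,0]},{"xyz":[0,0,0],"rot":[0,0,0]},{"xyz":[0,0,0],"rot":[0,0,0]},{"xyz":[0,0,0],"rot":[0,0,0]}]' | tail -3; python3 f.py; python3 -m inch '[{"xyz":[0,0,0],"rot":[0,0,0]},{"xyz":[0,0,0],"rot":[0,0,0]},{"xyz":[0,0,0],"rot":[0,0,0]},{"xyz":[0,0,0],"rot":[0,0,0]},{"xyz":[0,0,0],"rot":[0,0,0]},{"xyz":[0,0,0],"rot":[0,0,0]}]' 150; python3 f.py
```

```text
t 23.87 key cab [10.6  0.1 28.8] F cab [ 0.59 -0.32  1.57] M cab [-0.096 -0.01   0.032]
ft_force: [1.1, -0.3, 2.1]
width: 13.2
grasp_force: 30.0
t 24.20 key cab [10.6  0.1 28.8] F cab [ 0.96 -0.52  2.14] M cab [-0.078  0.005 -0.007]
t: 24.7
ee_pos: [509.1, -218.5, 175.6]
orientation: [-1.908, -2.495, 0.0]
ft_force: [-0.0, 0.1, -0.3]
width: 36.2
grasp_force: 0.0
t 24.70 key cab [10.6  0.1 28.8] F cab [-0.01  0.15 -0.31] M cab [-0.032  0.06   0.032]
```

```bash
python3 -m inch '[{"xyz":[0,0,-3],"rot":[0,0,0]},{"xyz":[0,0,-8],"rot":[0,0,0]},{"xyz":[0,0,-15],"rot":[0,0,0]},{"xyz":[0,0,-25],"rot":[0,0,0]},{"xyz":[0,0,-40],"rot":[0,0,0]},{"xyz":[0,0,-60],"rot":[0,0,0]},{"xyz":[0,0,-85],"rot":[0,0,0]},{"xyz":[0,0,-110],"rot":[0,0,0]},{"xyz":[0,0,-130],"rot":[0,0,0]},{"xyz":[0,0,-150],"rot":[0,0,0]},{"xyz":[0,0,-150],"rot":[0,0,0]},{"xyz":[0,0,-150],"rot":[0,0,0]}]' ; python3 -c "
from h import *
for n in('scene','top'): cv2.imwrite(f'pics/{n}6.png',ctrl.get_image(n)[:,:,::-1])
s=cv2.imread('pics/scene6.png')[160:290,310:440];t=cv2.imread('pics/top6.png')[110:240,320:450]
cv2.imwrite('pics/c6.png',cv2.resize(np.hstack([s,t]),(800,400),interpolation=2))"
```

```text
t: 25.7
ee_pos: [509.7, -218.7, 327.4]
orientation: [1.906, 2.493, 0.001]
ft_force: [0.1, 0.9, 0.9]
width: 36.3
grasp_force: 0.0
```

View pics/c6.png

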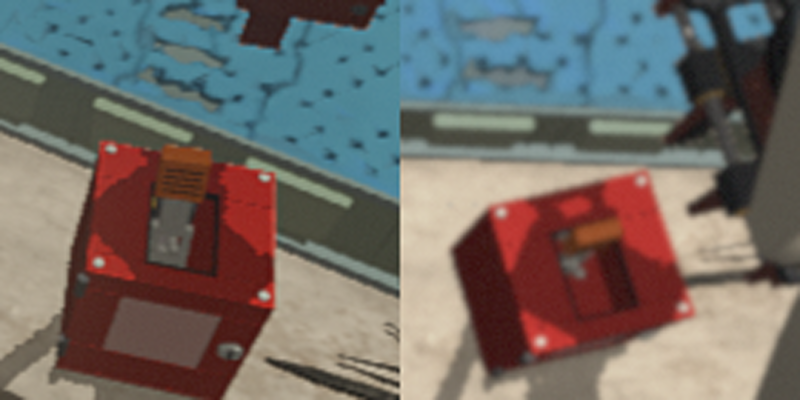

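The picture shows the key hanging upright through the opening, with its handle at crop (185,175) in the scene view. The hook's tip is in front of it at (572,268) in the top view, and the gripper is clear. I'll let it settle, then hand in.

```bash
for i in 1 2; do python3 -m inch '[{"xyz":[0,0,0],"rot":[0,0,0]},{"xyz":[0,0,0],"rot":[0,0,0]},{"xyz":[0,0,0],"rot":[0,0,0]},{"xyz":[0,0,0],"rot":[0,0,0]},{"xyz":[0,0,0],"rot":[0,0,0]},{"xyz":[0,0,0],"rot":[0,0,0]},{"xyz":[0,0,0],"rot":[0,0,0]},{"xyz":[0,0,0],"rot":[0,0,0]},{"xyz":[0,0,0],"rot":[0,0,0]},{"xyz":[0,0,0],"rot":[0,0,0]},{"xyz":[0,0,0],"rot":[0,0,0]},{"xyz":[0,0,0],"rot":[0,0,0]}]' >/dev/null; done; python3 -c "
from workcell import ctrl
print(ctrl.close_job())"
```

```text
the job is handed in; nothing more can be done
None
```

The key hangs upright by its eye behind the hook's tip, lowered until the hook bore it before I let go; the gripper is clear, and I handed the job in at about 28 s (no verdict was returned).

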